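# Hang the rinsed basket up to drain

## Robot

A 7-joint arm with a two-finger parallel gripper is mounted at the origin on the work surface. World frame = base frame: x ahead of the robot, y to its left, z up, the work surface at z = 0. Lengths are in m, angles in rad, forces in N, time in s.
With the tool pointing down it reaches from about 0.425 to 0.875 m from the base axis. Payload 8.4 kg.
Tool frame: the origin (TCP) lies midway between the tips of the shut fingers; the grasp point (between the pads) lies 19 mm behind it (env.grip_depth is the distance from the TCP to the grasp point, in m); z points along the fingers, y is the line along which they close (so a half turn about z gives the same grasp; the last joint's range is limited). The gripper opens to 85 mm and grips with 20 to 120 N. Pads are 22 mm wide; open, the fingers measure 114 mm over their backs; the gripper's body (76 mm by 85 mm) begins 54 mm behind the grasp point. The pads swing forward as they close: fully open they stand 13 mm farther back than shut.
Start: joints at [-1.222, 0.333, 0.04, 1.465, -0.013, 1.343, -0.059], TCP at [0.281, 0.586, 0.231] pointing down, gripper open.
Joint ranges: [-2.58, 2.58], [-0.38, 2.09], [-1.3, 1.39], [0.25, 2.4], [-1.5, 4.64], [0.08, 2.09], [-2.65, 2.65]. Speed limits (rad/s): [2.22, 2.22, 2.79, 2.79, 3.14, 3.14, 3.14].

## Interface

Orientations are given as a unit quaternion [w, x, y, z].
In Python, from cell import env, viewer gives the robot as it stands.
- The arm moves only by the shell command python3 -m pendant 'ROWS' [OPENING]. ROWS is JSON, a list of rows, each a list of 4 numbers: the shift along the tool's x, y, z in cm, then the turn about the tool's z in degrees. In form: [[x, y, z, twist], ...]. A call has 1 to 12 rows; each row shifts and turns the commanded pose from where the row before left it, along the tool's axes as they then stand; what a row does not reach is not made up. A row lasts 1/12 s, in which the tool goes at most 41.7 mm and 7.16 degrees, less where a joint would pass 70% of its speed; a pose out of reach is approached as far as the arm can. A call with a gripper value outside its range is refused whole. OPENING is the gripper command: -1 is fully open, 1 is shut, values between are in proportion, set as the call begins (- or left out, the last holds). The fingers move at their own pace and stop on an object; the grip force is fixed at half the most. Time passes only in rows, so rows that do not move let the fingers close. It gives the time, the measured TCP pose, the force, the opening and the grip force at its end, in the units of the state.
- env.sense(): the state, without advancing time (a new reading comes with each control period).
- viewer.capture(name): name is "side" or "top" or "wrist"; returns the picture (480x640x3 uint8, blue, green, red); there is no depth.
- viewer.calibration(name): a dict with "camera_matrix" (3x3 intrinsics, pixels), "position" and "rotation" of the camera in the world; the wrist camera has in their place "T_tool_cam" (4x4, takes a point from camera to tool coordinates, whose origin is the TCP and whose axes are the flange's). Camera axes: x right, y up, looking along -z (the intrinsics and any distortion apply to the point x, -y, -z); pixel columns grow to the right and rows downward; lengths in m; the calibration is good to about 2 mm. A picture is of the moment at which its call begins: read the wrist's pose just before it. calibration takes no time and is no camera call.
- env.close_job(): hands the job in; it is judged then, once.
The state is a dict: "clock": time; "qpos": joint angles; "joint_velocities": joint speeds; "tau": joint torques, N m; "ee_pos": TCP position; "orientation": TCP orientation; "ft_force": force on the tool from outside, world axes, zero at the start; "torque": the same for the moment, N m; "width": opening from 0.0 (shut) to 1.0 (fully open); "grip_force": force on a finger pad.
Only numpy, scipy, OpenCV 4.12 (cv2) and the standard library are available. Lean on these libraries where they do the work, as an engineer would, in place of code of your own. Each camera call takes 0.05 s, during which the arm holds its last target. There are 200 camera calls.

## Task

Pick up the rectangular wire basket by the grey tab on its handle and hang it by its handle bar on the hook of the drip stand, so that it hangs there freely and still. Leave the round basket standing where it is.

Things in the scene. Friction and masses are not known exactly. Their poses are not given: they have to be found in the camera images.
- rinse_basket: Rectangular open steel wire basket, loose, about 0.2 kg: 80 (x) by 110 mm (y), rim 55 mm high. Rigid wire handle: legs rise from the middles of the short sides (y = -55, +55) to a level bar, 6 thick, along y, its axis 120 above the underside; the window below the bar is open along x. A lower one without a handle is not meant. Half a turn looks alike. Origin: centre of underside, z up. (mm)
- basket_bar (a point): Middle of the rectangular basket's handle bar, on the bar's axis, 120 above the underside; y along the bar, z up. From here a rigid grey plastic tab, 26 wide (y) and 12 thick (x), stands up to 48 above this point: grip its upper part, fingers closing along y, tips above the bar. Between bar and rim the window is 62 high, 104 wide. (mm)
- hook_seat (a point): Where the bar is to rest: top of the 8 thick wire at the low part of the fixed drip stand's hook, 180 above the bench. x points to the upright (20 thick, axis at x = 75, top 30 above this point), z up. The hook is level for x = -12 to 14, rises 20 to the upright, and turns up to a tip at x = -30, 18 above this point. The bar, across it along y, comes over the tip along +x, then down. (mm)
- round_basket: Round open basket of steel wire, 96 across and 55 high, with the same kind of handle and grey tab (bar 120 above the underside), loose on the bench. Not the one to hang: leave it standing. Origin: centre of underside, z up. (mm)
There are look-alikes about, which are no part of the job. What is shaped like the round_basket but purple is not meant.

How it is judged:
By the outcome, as a careful person would: the job done as asked, in the order asked, and still so for the second after the job is handed in, with the robot touching nothing.
It also fails if it takes over 43 s, if anything falls off the work surface, if the arm or the gripper's body presses on something with over 40 N, if the wrist force passes 120 N, or if a joint passes its speed limit or range.

## Working session

There is one attempt and no reset: what is moved stays moved. The work goes in short steps, Python scripts to look and compute and a shell command to move; the robot and the scene stay as the last step left them, time stands still between calls to the robot, and variables do not carry over. Pictures are saved under pics/ and viewed, at most 10 in all, crops included, and the job is handed in when it is done.

```bash
mkdir -p pics; ls
python3 - <<'E'
from cell import env, viewer
import cv2
s=env.sense();print(s['clock'],s['ee_pos'],s['orientation'],s['width'])
for n in("top","side","wrist"):
    cv2.imwrite(f'pics/{n}0.png',viewer.capture(n));print(n,viewer.calibration(n))
E
```

```text
pics
0.0 [0.28126966 0.58546398 0.2304196 ] [-1.10525989e-04  2.22040845e-01  9.75037016e-01 -8.17730156e-04] 1.0023849097340038
top {'camera_matrix': array([[526.53539775,   0.        , 320.0490289 ],
       [  0.        , 526.53539775, 227.71460547],
       [  0.        ,   0.        ,   1.        ]]), 'position': array([0.29221511, 0.01187513, 1.20760116]), 'rotation': array([-0.66600538, -0.07413509,  0.08049961,  0.73787576])}
side {'camera_matrix': array([[452.30359678,   0.        , 322.38246084],
       [  0.        , 452.30359678, 240.96208334],
       [  0.        ,   0.        ,   1.        ]]), 'position': array([ 0.04795432, -0.489714  ,  0.68826404]), 'rotation': array([ 0.8321535 ,  0.40367938, -0.16363253, -0.34320243])}
wrist {'camera_matrix': array([[398.22729383,   0.        , 314.28471629],
       [  0.        , 398.22729383, 233.29176054],
       [  0.        ,   0.        ,   1.        ]]), 'T_tool_cam': array([[-4.64770655e-04,  9.60496858e-01,  2.78290440e-01,
         7.14896990e-02],
       [ 9.99999880e-01,  4.03296609e-04,  2.78146360e-04,
         2.93635060e-04],
       [ 1.54925114e-04,  2.78290536e-01, -9.60496931e-01,
        -1.42026105e-01],
       [ 0.00000000e+00,  0.00000000e+00,  0.00000000e+00,
         1.00000000e+00]])}
```

View pics/top0.png

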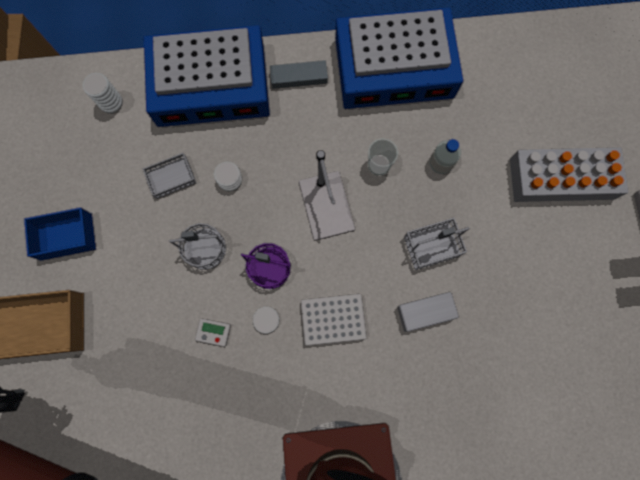

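View pics/side0.png

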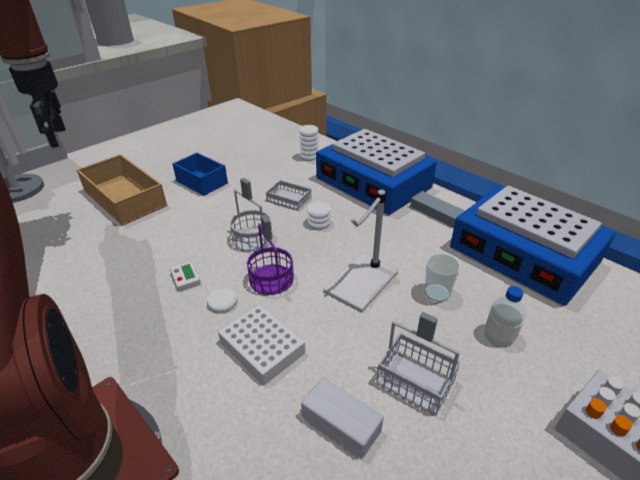

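The top picture shows four baskets:
- Rectangular with handle and grey tab at (435,245), which is at (420,365) in the side view. This one fits the description.
- Low rectangular at (170,177): no handle, so not meant.
- Round grey at (200,248), which I leave standing.
- Round purple at (267,266): a look-alike.

The drip stand is at (325,195) top and (372,240) side. I'll confirm the basket and hook in one enlarged crop.

Run:
```python
import cv2,numpy as np
t=cv2.imread('pics/top0.png');s=cv2.imread('pics/side0.png')
def c(im,x,y,w=80,h=60):return cv2.resize(im[y:y+h,x:x+w],(400,300),interpolation=cv2.INTER_CUBIC)
cv2.imwrite('pics/crop1.png',np.vstack([np.hstack([c(t,395,215),c(t,290,140)]),np.hstack([c(s,370,305,100,75),c(s,330,180)])]))
```

```text
(no output)
```

View pics/crop1.png

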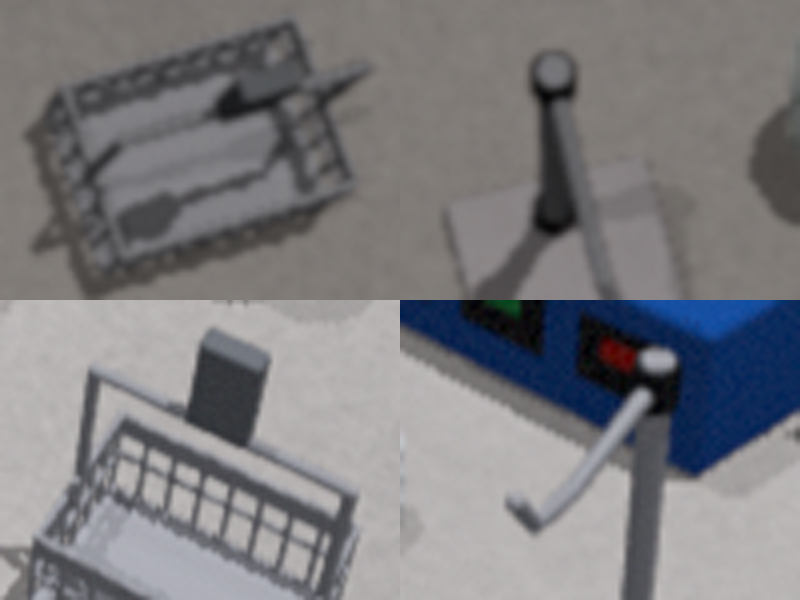

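The crop confirms a rectangular basket with handle and tab. Its bar ends are at about top (418,245)/(469,228) and side (393,322)/(459,353). The hook runs from the upright's top at top (320.6,154.4), side (381.4,191.6), down to the tip at side (353,219).

```bash
cat > h.py <<'E'
import numpy as np
from scipy.spatial.transform import Rotation as R
from cell import env, viewer
def q(v): return R.from_quat(np.roll(v,-1))
def ray(n,uv,s=None):
    c=viewer.calibration(n);K=c['camera_matrix']
    d=np.array([(uv[0]-K[0,2])/K[0,0],-(uv[1]-K[1,2])/K[1,1],-1])
    if n=='wrist':
        T=c['T_tool_cam'];r=q(s['orientation'])
        return r.apply(T[:3,3])+s['ee_pos'], r.apply(T[:3,:3]@d)
    return c['position'],q(c['rotation']).apply(d)
def atz(n,uv,z,s=None):
    p,d=ray(n,uv,s);return p+d*(z-p[2])/d[2]
def tri(*rs):
    A=0;b=0
    for p,d in rs:
        d=d/np.linalg.norm(d);M=np.eye(3)-np.outer(d,d);A=A+M;b=b+M@p
    return np.linalg.solve(A,b)
E
python3 - <<'E'
from h import *
np.set_printoptions(precision=4,suppress=True)
for n,a,b,t in(('top',(418,245),(469,228),(449,231)),('side',(393,322.5),(458.7,353),(429.5,311))):
    a,b=atz(n,a,.12),atz(n,b,.12);print(n,a,b,(a+b)/2,np.linalg.norm(a-b),np.degrees(np.arctan2(*(b-a)[1::-1])),atz(n,t,.168))
u,v=atz('top',(320.6,154.4),.21),atz('side',(381.4,191.6),.21)
print('upright',u,v, 'tip',atz('side',(353,219),.198),'dir pt',atz('top',(330,199),.185))
# base axis of upright bottom
print(atz('top',(320.6,184),.01))
E
```

```text
top [ 0.4756 -0.2113  0.12  ] [ 0.5007 -0.3237  0.12  ] [ 0.4881 -0.2675  0.12  ] 0.11522395459467678 -77.36951027686452 [ 0.4895 -0.2678  0.168 ]
side [ 0.4811 -0.2135  0.12  ] [ 0.5039 -0.3234  0.12  ] [ 0.4925 -0.2684  0.12  ] 0.11219213144461591 -78.24754722908766 [ 0.5029 -0.2621  0.168 ]
upright [ 0.6632 -0.025   0.21  ] [ 0.6642 -0.0293  0.21  ] tip [ 0.5686 -0.0411  0.198 ] dir pt [ 0.5761 -0.0351  0.185 ]
[ 0.6637 -0.0249  0.01  ]
```

```bash
python3 -m pendant '[[-2.5,-1.9,-0.6,0],[-2.5,-1.9,-0.6,0],[-2.5,-1.9,-0.6,0],[-2.5,-1.9,-0.6,0],[-2.5,-1.9,-0.6,0],[-2.5,-1.9,-0.6,0],[-2.5,-1.9,-0.6,0],[-2.5,-1.9,-0.6,0],[-2.5,-1.9,-0.6,0],[-2.5,-1.9,-0.6,0],[-2.5,-1.9,-0.6,0],[-2.5,-1.9,-0.6,0]]' -1
python3 -m pendant '[[-1.5,-2.6,0,0],[-1.5,-2.6,0,0],[-1.5,-2.6,0,0],[-1.5,-2.6,0,0],[-1.5,-2.6,0,0],[-1.5,-2.6,0,0],[-1.5,-2.6,0,0],[-1.5,-2.6,0,0],[-1.5,-2.6,0,0],[-1.5,-2.6,0,0],[-1.5,-2.6,0,0],[-1.5,-2.6,0,0]]'
python3 -m pendant '[[-1.5,-2.6,0,0],[-1.5,-2.6,0,0],[-1.5,-2.6,0,0],[-1.5,-2.6,0,0],[-1.5,-2.6,0,0],[0,0,0,7],[0,0,0,7],[0,0,0,7],[0,0,0,7],[0,0,0,7],[0,0,0,7],[0,0,0,7]]'
python3 -m pendant '[[0,0,0,7],[0,0,0,7],[0,0,0,7],[0,0,0,7],[0,0,0,7],[0,0,0,7],[0,0,0,7],[0,0,0,7],[0,0,0,7],[0,0,0,7],[0,0,0,7],[0,0,0,7]]'
python3 -m pendant '[[0,0,0,7],[0,0,0,3],[0,0,0,0]]'
```

```text
clock: 1.15
ee_pos: [0.4535, 0.2489, 0.3035]
orientation: [-0.0, 0.222, 0.975, -0.0]
ft_force: [0.2, 0.4, 0.1]
width: 1.001
grip_force: 0.0
clock: 2.15
ee_pos: [0.48, -0.1102, 0.3033]
orientation: [0.0, 0.222, 0.975, 0.0]
ft_force: [0.7, -0.3, 0.4]
width: 1.0
grip_force: 0.0
clock: 3.15
ee_pos: [0.4914, -0.2583, 0.3031]
orientation: [-0.0, 0.609, 0.793, -0.0]
ft_force: [-0.2, -0.1, 0.6]
width: 1.001
grip_force: 0.0
clock: 4.15
ee_pos: [0.4914, -0.2583, 0.3032]
orientation: [-0.0, 0.983, 0.182, -0.0]
ft_force: [0.2, 0.2, -0.4]
width: 0.999
grip_force: 0.0
clock: 4.4
ee_pos: [0.4915, -0.2582, 0.3031]
orientation: [-0.0, 0.995, 0.098, -0.0]
ft_force: [0.2, -0.7, 0.6]
width: 1.004
grip_force: 0.0
```

Run:
```python
from h import *;import cv2,pickle
s=env.sense();pickle.dump(s,open('s1.pkl','wb'));cv2.imwrite('pics/w1.png',viewer.capture('wrist'))
```

```text
(no output)
```

View pics/w1.png

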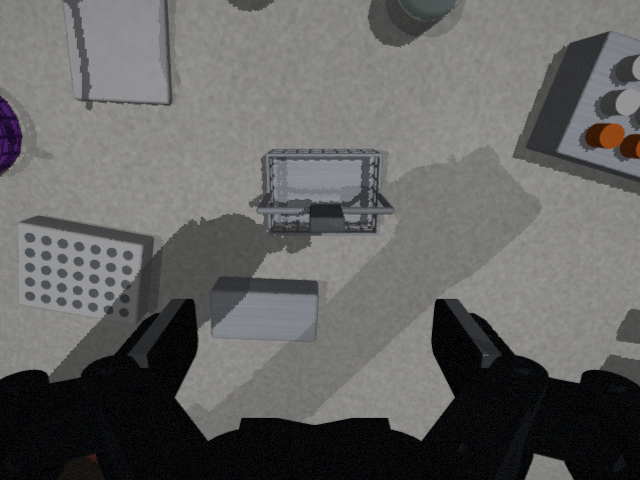

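The bar lies level in the picture, from (260,210) to (392,210), with its middle at (326,210). The tab is at (326,205–231). The twist is right, and the pads stand around the right column but need a small shift.

Run:
```python
from h import *;import pickle
np.set_printoptions(precision=4,suppress=True)
s=pickle.load(open('s1.pkl','rb'))
a,b=atz('wrist',(260,210),.12,s),atz('wrist',(392,210),.12,s);m=(a+b)/2
print(a,b,m,np.linalg.norm(a-b));T=atz('wrist',(327,227),.168,s);print(T)
print('shift tool cm',100*q(s['orientation']).inv().apply(np.r_[m[:2],.132]-s['ee_pos']), 100*q(s['orientation']).inv().apply(T-s['ee_pos']))
print(atz('wrist',(75,103),.006,s),atz('wrist',(170,103),.006,s))
```

```text
[ 0.4787 -0.2136  0.12  ] [ 0.5001 -0.3219  0.12  ] [ 0.4894 -0.2678  0.12  ] 0.11036598466979987
[ 0.4877 -0.2675  0.168 ]
shift tool cm [-0.3876  0.9043 17.1118] [-0.5456  0.8439 13.5119]
[0.5259 0.0053 0.006 ] [ 0.5453 -0.0925  0.006 ]
```

```bash
python3 -m pendant '[[-0.2,0.4,1,0],[-0.2,0.5,1,0],[0,0,2,0],[0,0,2,0],[0,0,2,0],[0,0,2,0],[0,0,2,0],[0,0,2,0],[0,0,1.5,0],[0,0,1,0],[0,0,0.6,0],[0,0,0,0]]'
python3 -m pendant '[[0,0,0,0],[0,0,0,0],[0,0,0,0],[0,0,0,0],[0,0,0,0],[0,0,0,0],[0,0,0,0],[0,0,0,0]]' 1
```

```text
clock: 5.45
ee_pos: [0.4885, -0.2681, 0.131]
orientation: [-0.0, 0.995, 0.099, -0.001]
ft_force: [0.3, 0.7, -0.7]
width: 1.004
grip_force: 0.0
clock: 6.12
ee_pos: [0.4897, -0.2679, 0.1329]
orientation: [-0.0, 0.995, 0.099, 0.0]
ft_force: [-1.3, 2.2, 5.4]
width: 0.295
grip_force: 59.0
```

```bash
python3 -m pendant '[[0,0,-0.7,0],[0,0,-1.5,0],[0,0,-2.5,0],[0,0,-2.5,0],[0,0,-2.5,0],[0.4,-1.2,0,0],[0.4,-2,0,0],[0.4,-2.6,0,0],[0.4,-2.6,0,0],[0.4,-2.6,0,0],[0.4,-2.6,0,0],[0.4,-2.6,0,0]]'
python3 -m pendant '[[0.4,-2.2,0,0],[0.1,-1.6,0,0],[0,-0.8,0,0],[0,0,0,0],[0,0,0,0],[0,0,0,0]]'
python3 - <<'E'
from h import *;import cv2,pickle
s=env.sense();pickle.dump(s,open('s2.pkl','wb'));w=viewer.capture('wrist');cv2.imwrite('pics/w2.png',w);cv2.imwrite('pics/side2.png',viewer.capture('side'))
E
```

```text
clock: 7.12
ee_pos: [0.4847, -0.1026, 0.2295]
orientation: [-0.0, 0.995, 0.099, 0.0]
ft_force: [0.3, 0.8, -1.9]
width: 0.295
grip_force: 59.4
clock: 7.62
ee_pos: [0.4809, -0.0591, 0.2294]
orientation: [0.0, 0.995, 0.098, 0.0]
ft_force: [-0.1, -1.4, -2.6]
width: 0.293
grip_force: 59.4
```

View pics/w2.png

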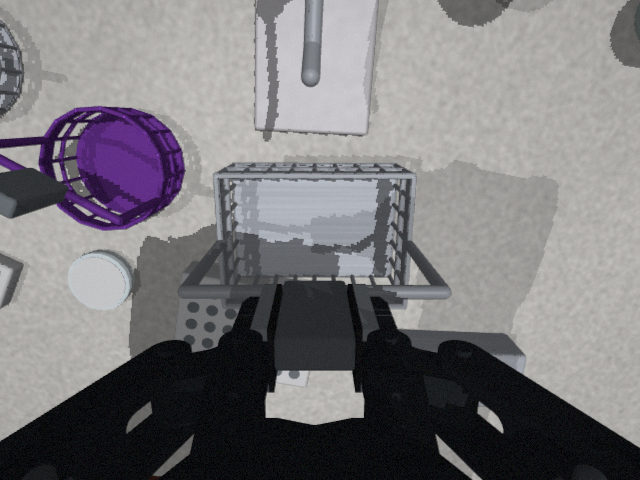

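View pics/side2.png

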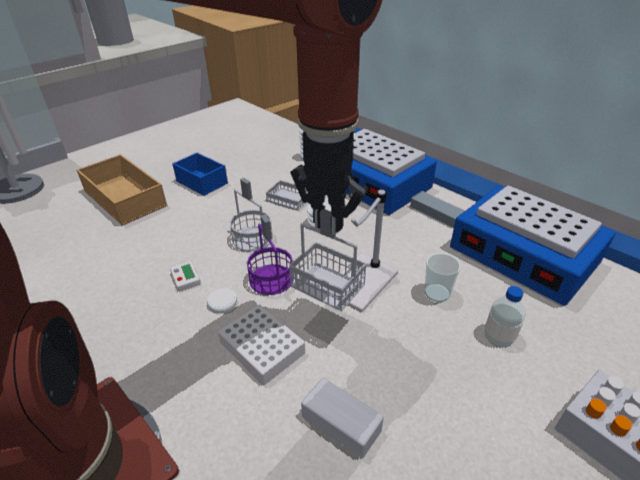

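The wrist view shows the hook tip at (311,77), with the hook running up to (315,0). The held bar is level, from (182,293) to (448,293).

Run:
```python
from h import *;import pickle
np.set_printoptions(precision=4,suppress=True)
s=pickle.load(open('s2.pkl','rb'));Q=q(s['orientation']).inv()
L=lambda p:100*Q.apply(p-s['ee_pos'])
a,b=[atz('wrist',u,s['ee_pos'][2]-.0125,s) for u in((182,293),(448,293))]
print('bar',a,b,np.linalg.norm(a-b),L((a+b)/2))
t=atz('wrist',(311,77),.194,s);print('tip',t,L(t))
for z in(.176,.18):
    f=atz('wrist',(315,0),z,s);print(f,L(f))
u=np.array([.6637,-.027,.2]);print('upr',L(u),np.degrees(np.arctan2(*(u-t)[1::-1])),np.linalg.norm((u-t)[:2]))
```

```text
bar [ 0.4692 -0.0037  0.2169] [ 0.491  -0.114   0.2169] 0.11240503494784936 [-0.0773 -0.0397  1.25  ]
tip [ 0.5655 -0.0402  0.194 ] [ 8.6629 -0.2034  3.5385]
[ 0.5982 -0.0355  0.176 ] [11.9692 -0.0343  5.3385]
[ 0.5973 -0.0357  0.18  ] [11.8684 -0.0349  4.9385]
upr [18.5546  0.4106  2.9386] 7.67996245977719 0.09910705504833978
```

```bash
python3 -m pendant '[[0,0,0,3],[0.5,0,0,0],[1,-0.1,0,0],[1.4,-0.1,0,0],[1.6,-0.1,0,0],[1.6,-0.1,0,0],[1.6,-0.1,0,0],[1.6,-0.1,0,0],[1.2,0,0,0],[0.7,0,0,0],[0.2,0,0,0],[0,0,0,0]]'
python3 - <<'E'
from h import *;import cv2,pickle
s=env.sense();pickle.dump(s,open('s3.pkl','wb'));w=viewer.capture('wrist');i=viewer.capture('side')
cv2.imwrite('pics/c3.png',np.hstack([cv2.resize(w,(400,300)),cv2.resize(i[150:300,280:430],(400,400))[50:350]]))
print(s['ee_pos'],s['ft_force'])
E
```

```text
clock: 8.72
ee_pos: [0.593, -0.0357, 0.2291]
orientation: [0.001, 0.997, 0.073, -0.0]
ft_force: [-0.3, -0.7, -2.4]
width: 0.298
grip_force: 59.4
[ 0.59297642 -0.03568443  0.22905978] [-0.33225557 -0.71821457 -2.43087109]
```

View pics/c3.png

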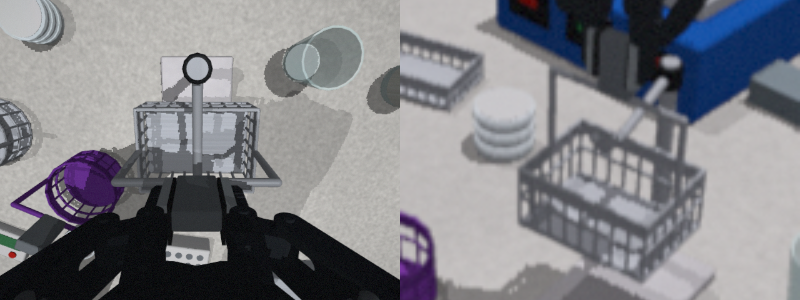

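The hook passes through the window. The upright's top is at wrist (315,109) full size, centred on the tool, and the bar is over the hook. I'll check the distance numerically, then lower.

```bash
python3 - <<'E'
from h import *;import pickle
s=pickle.load(open('s3.pkl','rb'));print(100*q(s['orientation']).inv().apply(atz('wrist',(315,109),.21,s)-s['ee_pos']))
E
python3 -m pendant '[[0,0,0.5,0],[0,0,0.7,0],[0,0,0.6,0],[0,0,0.4,0],[0,0,0.3,0],[0,0,0.2,0],[0,0,0.2,0],[0,0,0,0],[0,0,0,0]]'
```

```text
[ 7.35559349 -0.03683055  1.90111318]
clock: 9.57
ee_pos: [0.5929, -0.0351, 0.2004]
orientation: [0.0, 0.997, 0.073, 0.0]
ft_force: [0.2, -1.0, -1.1]
width: 0.298
grip_force: 59.5
```

```bash
python3 -m pendant '[[0,0,0.15,0],[0,0,0.1,0],[0,0,0,0],[0,0,0,0]]'; python3 -m pendant '[[0,0,0.1,0],[0,0,0.1,0],[0,0,0,0],[0,0,0,0]]'
```

```text
clock: 9.9
ee_pos: [0.5928, -0.0351, 0.1978]
orientation: [0.0, 0.997, 0.073, -0.0]
ft_force: [0.0, -0.3, -1.2]
width: 0.293
grip_force: 59.5
clock: 10.23
ee_pos: [0.5928, -0.0351, 0.1958]
orientation: [0.0, 0.997, 0.073, 0.0]
ft_force: [-0.2, 0.1, -1.2]
width: 0.295
grip_force: 59.5
```

```bash
python3 -m pendant '[[0,0,0.1,0],[0,0,0,0],[0,0,0,0]]'; python3 -m pendant '[[0,0,0.1,0],[0,0,0,0],[0,0,0,0]]'
```

```text
clock: 10.48
ee_pos: [0.593, -0.0351, 0.1953]
orientation: [-0.0, 0.997, 0.073, 0.0]
ft_force: [-1.9, 0.6, 4.3]
width: 0.293
grip_force: 60.4
clock: 10.73
ee_pos: [0.5931, -0.0351, 0.1949]
orientation: [-0.0, 0.997, 0.073, 0.0]
ft_force: [-4.4, 1.3, 12.6]
width: 0.297
grip_force: 61.4
```

```bash
python3 -m pendant '[[0,0,-0.1,0],[0,0,0,0],[0,0,0,0]]'; python3 -m pendant '[[0,0,0,0],[0,0,0,0],[0,0,0,0],[0,0,0,0],[0,0,0,0],[0,0,0,0]]' 0.1;  python3 -m pendant '[[0,0,0,0],[0,0,0,0],[0,0,0,0],[0,0,0,0],[0,0,0,0],[0,0,0,0]]' -0.5
python3 - <<'E'
from h import *;import cv2
w=viewer.capture('wrist');i=viewer.capture('side')
cv2.imwrite('pics/c4.png',np.hstack([cv2.resize(w,(400,300)),cv2.resize(i[150:300,280:430],(400,400))[50:350]]))
E
```

```text
clock: 10.98
ee_pos: [0.593, -0.0351, 0.1952]
orientation: [-0.0, 0.997, 0.073, 0.0]
ft_force: [-1.9, 1.0, 5.2]
width: 0.292
grip_force: 60.1
clock: 11.48
ee_pos: [0.5928, -0.035, 0.1947]
orientation: [0.0, 0.997, 0.073, -0.0]
ft_force: [0.5, 0.0, 0.1]
width: 0.448
grip_force: 0.0
clock: 11.98
ee_pos: [0.5928, -0.0351, 0.1948]
orientation: [-0.0, 0.997, 0.073, -0.0]
ft_force: [-0.1, 0.5, -0.3]
width: 0.749
grip_force: 0.0
```

View pics/c4.png

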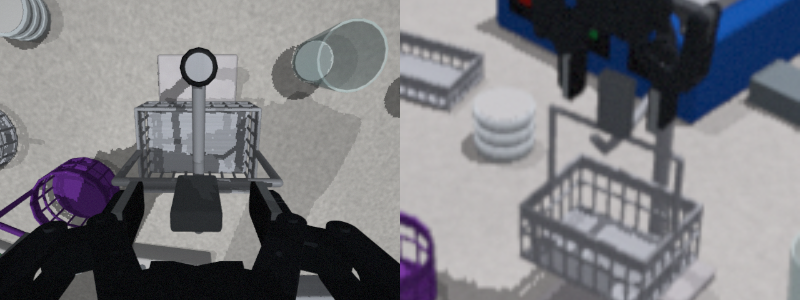

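The basket hangs on the hook with the fingers clear on both sides of the tab. I'll rise straight up, wait, and check.

```bash
python3 -m pendant '[[0,0,-0.5,0],[0,0,-1,0],[0,0,-1.5,0],[0,0,-2,0],[0,0,-2,0],[0,0,-2,0],[0,0,-2,0],[0,0,-2,0],[0,0,-1,0],[0,0,0,0],[0,0,0,0],[0,0,0,0]]'
python3 -m pendant '[[0,0,0,0],[0,0,0,0],[0,0,0,0],[0,0,0,0],[0,0,0,0],[0,0,0,0],[0,0,0,0],[0,0,0,0],[0,0,0,0],[0,0,0,0],[0,0,0,0],[0,0,0,0]]' | head -2
python3 -m pendant '[[0,0,0,0],[0,0,0,0],[0,0,0,0],[0,0,0,0],[0,0,0,0],[0,0,0,0],[0,0,0,0],[0,0,0,0],[0,0,0,0],[0,0,0,0],[0,0,0,0],[0,0,0,0]]' | head -1
python3 - <<'E'
from h import *;import cv2,pickle
i=viewer.capture('side');
for _ in range(8): j=viewer.capture('side')
d=cv2.absdiff(i,j)[150:320,280:430];print(d.max(),d.mean())
cv2.imwrite('pics/c5.png',np.hstack([cv2.resize(viewer.capture('wrist'),(400,300)),cv2.resize(j[120:330,180:460],(400,300))]))
E
```

```text
clock: 13.08
ee_pos: [0.5925, -0.0349, 0.3338]
orientation: [-0.0, 0.997, 0.073, -0.001]
ft_force: [-0.3, 0.2, 0.6]
width: 0.748
grip_force: 0.0
clock: 14.08
ee_pos: [0.5928, -0.035, 0.3348]
clock: 15.08
22 1.3429411764705883
```

View pics/c5.png

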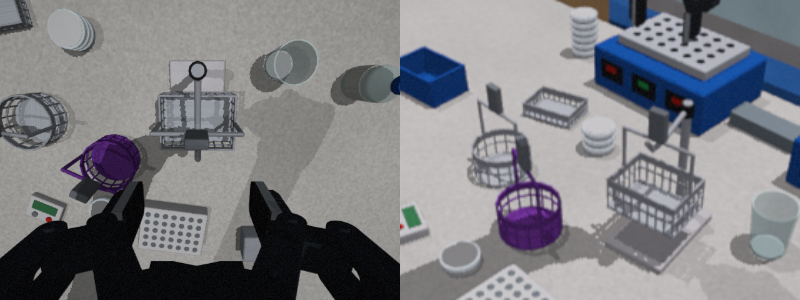

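The basket hangs level and still on the hook. The picture difference is only noise, the round basket is still standing, and the gripper is well clear.

```bash
python3 -c "
from cell import env
print(env.close_job())"
```

```text
the job is handed in; nothing more can be done
None
```

The rectangular basket is hanging by its handle bar on the drip stand's hook, still and with the gripper clear; the round basket was left standing, and I handed the job in at about 16 s (no verdict was shown).

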